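# Tension the clip and draw a telescopic tiller extension to its second stop

## Task

A repaired telescopic tiller extension lies across the walnut display board and wants its latch checked. Turn the round brass knob clockwise from its slack detent to its tight detent so that the spring clip holds the tube fast, then squeeze the rubber grip so that the red button is pressed fully in and, keeping it pressed, draw the grip out past the first stop to the second stop, as far as it goes. Do not let the tube slide in the clip or disturb the other fittings, and finish while holding the grip there: drawn fully out, with the button still pressed in and the knob left tight.

Things in the scene. Friction and masses are not known exactly. Their poses are not given: they have to be found in the camera images.
- board_mid (a point): Centre of the face of a dark walnut display board (340 mm wide, 250 deep), fixed on the counter, the face tilted 0.26 rad towards the robot; this point is 78 mm above the counter. Axes ('board axes' below): x up the slope, away from the robot; y along the board to the left; z square out of the face. It carries the clip and the tiller extension.
- knob_mid (a point): Round fluted brass knob of the spring clip, 44 mm diameter, 26 mm tall; the point lies on its axis, half-way up, 81 mm out from the board face. z: its axis, square to the face; x: along the white line on its top, turns with it. A 26 mm collar under it meets the clip's brass leaf (26 mm wide, along board x, top 51 mm out from the face): finger tips must stay within 25 mm below this point.
- clip_knob (a joint): Turn of the knob, rad: 0 slack, growing clockwise seen from above to a firm stop at 1.2. It resists with up to about 0.5 N m while a spring plunger rides over a lobe at 0.8; turned on to the stop and let go, it eases back to the tight detent, 1.1 to 1.2, and stays. Starts within 0.15 of slack. Slack, the tube slides along its axis at about 2 N; tight, the clip holds it up to a pull of about 25 N.
- grip: Black rubber hand grip, 30 mm diameter, 106 mm long, lying along the board's y beyond its right edge, the counter 100 mm below it. Origin at its centre, on the tube's axis, level with the middle of the button. Board axes: x towards the button side, y back along the tube to the left; it is drawn out towards -y, on a chromed 16 mm rod that slides in the tube.
- button (a joint): Press of the red button on the grip's +x side, m: 0 out, 0.005 fully in. 38 mm long (y), 14 mm tall, centred on the grip's origin; its face is 21.5 mm from the grip's axis when out (grip and button 36.5 mm across), 16.5 mm when in (31.5 across). 5 N starts it, 9 N press it in: squeezing along x with 20 N or more, one finger on the button, the other opposite, does it. Springs out when let go.
- extension (a joint): How far the grip is drawn out of the tube, m: 0 home, first stop 0.060, second stop 0.120 (hard end stop). Button out: a bolt locks it at each of the three. Button in: it runs freely past the first stop, against an inner return spring of 3 N at home to 5.5 N fully out, which draws it home if let go.
- tube_end (a point): Middle of the right-hand end of the aluminium tube (22 mm diameter, black collar of 27 mm at this end), where the rod leaves it, 54 mm from the grip's origin when home; board axes. The tube rests in two brass saddles and slides along y unless the clip is tight.
- deadlight_rim: Loose bystander: chromed deadlight ring, 164 mm across, 18 mm tall, with a hinge lug. Origin at the centre of its underside.
- winch_pawl: Loose bystander: bronze winch pawl, about 60 x 24 x 14 mm. Origin on its underside.
- gooseneck: Loose bystander: brass gooseneck fitting on a 90 x 40 mm plate, 36 mm tall. Origin at the centre of its underside.
- belaying_pin: Loose bystander: iron belaying pin lying down, 280 mm long, 36 mm thick. Origin at the middle of its length, on the counter.
- grease_tin: Loose bystander: upright blue grease tin, 68 mm diameter, 75 mm tall. Origin at the centre of its underside.
- screwdriver: Loose bystander: screwdriver with an orange handle, lying down.

How it is judged:
On the way, in this order (a step that is already met when the one before it is completed fails the run):
1. the brass knob is turned to its tight detent while the grip is still home (value of joint clip_knob above 1 rad and value of joint extension below 0.01 m), for 0.2 s.
2. the button is pressed in with the grip still home and the clip tight (value of joint button above 0.0035 m and value of joint extension below 0.015 m and value of joint clip_knob above 1 rad), for 0.05 s.
3. the grip is drawn out to the second stop with the button pressed (value of joint extension above 0.112 m and value of joint button above 0.0035 m), for 0.2 s.
At the end, for the whole second after the job is handed in: Fingers hold the grip (over 4 N), still, drawn out at least 112 of 120 mm, button pressed in at least 3.5 of 5 mm so the hand alone carries it against the return spring; knob at its tight detent (above 1.0 of 1.2 rad); tube slid less than 12 mm from where it lay (all of step 3 and contact force between the fingers and grip above 4 N and velocity of joint extension below 0.01 m/s and value of joint clip_knob above 1 rad and distance of tube_end from where it was at the start of the episode below 0.012 m); the arm keeps its last pose, push and grip.
It fails at once if the tube slides in the clip by more than 12 mm (distance of tube_end from where it was at the start of the episode above 0.012 m).
It fails at once if a bystander is pushed more than 25 mm (distance of any of deadlight_rim, winch_pawl, gooseneck, belaying_pin, grease_tin, screwdriver from where it was at the start of the episode above 0.025 m).
It also fails if it takes over 45 s, if anything falls off the work surface, if the arm or the gripper's body presses on something with over 40 N, if the wrist force passes 120 N, or if a joint passes its speed limit or range.

## Robot

A 7-joint arm with a two-finger parallel gripper is mounted at the origin on the work surface. World frame = base frame: x ahead of the robot, y to its left, z up, the work surface at z = 0. Lengths are in m, angles in rad, forces in N, time in s.
With the tool pointing down it reaches from about 0.4 to 0.875 m from the base axis. Payload 19.3 kg.
Tool frame: the origin (TCP) lies at the very end of the fingers, on their centre line; the grasp point (between the pads) lies bot.tcp_to_grasp behind it (bot.tcp_to_grasp is the distance from the TCP to the grasp point, in m); z points along the fingers, y is the direction in which the jaws open and shut (so a half turn about z gives the same grasp; the last joint's range is limited). The gripper opens to 85 mm and grips with 20 to 120 N. Pads are 22 mm wide; open, the fingers measure 114 mm over their backs; the gripper's body (76 mm by 85 mm) begins 54 mm behind the grasp point. The pads swing forward as they close: fully open they stand 13 mm farther back than shut.
Start: joints at [-1.189, 0.521, -0.036, 1.599, 0.021, 1.021, -0.113], TCP at [0.273, 0.562, 0.231] pointing down, gripper open.
Joint ranges: [-2.91, 2.91], [-0.3, 2.13], [-1.5, 1.42], [0.17, 2.43], [-1.26, 4.41], [0.16, 1.93], [-2.52, 2.52]. Speed limits (rad/s): [1.89, 1.89, 2.39, 2.39, 3.01, 3.01, 3.01].

## Interface

Orientations are given as [roll, pitch, yaw] about the fixed x, y, z axes, in that order (R = Rz(yaw) Ry(pitch) Rx(roll)).
In Python, from workcell import bot gives the robot as it stands.
- The arm moves only by the tool servo_tool, never from a script. Its argument "targets" is a list of rows, each a list of 2 entries, a list of its own where there are three numbers: the shift along the tool's x, y, z in units of 0.05 m (1.0 is 0.05 m), then the turn about the tool's z in units of 5 degrees (1.0 is 5 degrees). A call has 1 to 12 rows; each row shifts and turns the commanded pose from where the row before left it, along the tool's axes as they then stand; what a row does not reach is not made up. A row lasts 1/8 s, in which the tool goes at most 62.5 mm and 10.7 degrees, less where a joint would pass 70% of its speed; a pose out of reach is approached as far as the arm can. A call with a number of a shift or a turn outside -1 to 1 is refused whole. A call with a gripper value outside its range is refused whole. "gripper" is the opening, from -1 (shut) to 1 (fully open), so that 0 is half open, set as the call begins (left out, the last holds). The fingers move at their own pace and stop on an object; "newtons" is the grip in N (left out, the last holds). Time passes only in rows, so rows that do not move let the fingers close. It gives the time, the measured TCP pose, the force and the opening at its end, in the units of the state.
- bot.observe(): the state, without advancing time (a new reading comes with each control period).
- bot.grab_frame(name): name is "scene" or "side" or "wrist"; returns the picture (480x640x3 uint8, blue, green, red); there is no depth.
- bot.get_calibration(name): a dict with "fx", "fy", "cx", "cy" (pixels), "pose" (4x4, takes a point from camera to world coordinates). Camera axes: x right, y up, looking along -z (the intrinsics and any distortion apply to the point x, -y, -z); pixel columns grow to the right and rows downward; lengths in m; the calibration is good to about 2 mm. A picture is of the moment at which its call begins: read the wrist's pose just before it. get_calibration takes no time and is no camera call; for the wrist camera it gives the pose at the moment of the call.
- bot.job_done(): hands the job in, once; it reports no verdict.
The state is a dict: "clock": time; "qpos": joint angles; "qd": joint speeds; "joint_efforts": joint torques, N m; "position": TCP position; "tool_rot": TCP orientation; "force": force on the tool from outside, world axes, zero at the start; "moment": the same for the moment, N m; "grip_width": finger opening in m.
Only numpy, scipy, OpenCV 4.12 (cv2) and the standard library are available. Lean on these libraries where they do the work, as an engineer would, in place of code of your own. Each camera call takes 0.05 s, during which the arm holds its last target.

## Working session

There is one attempt and no reset: what is moved stays moved. The work goes in short steps, Python scripts to look and compute and a tool call to move; the robot and the scene stay as the last step left them, time stands still between calls to the robot, and variables do not carry over. Pictures are saved under pics/ and viewed, and the job is handed in when it is done.

Besides the shell and the picture viewer there is one more tool, called after "Emit:" by a JSON object that holds its "name" and its "arguments". servo_tool: Moves the arm, as the interface text tells. Its arguments: {"type":"object","properties":{"targets":{"type":"array","items":{"type":"array"}},"gripper":{"type":"number"},"newtons":{"type":"number"}},"required":["targets"]}

```bash
ls; mkdir -p pics
python3 - <<'E'
from workcell import bot
import cv2,json
o=bot.observe();print(o,bot.tcp_to_grasp)
for n in ["scene","side","wrist"]:
    c=bot.get_calibration(n);print(n,c)
    cv2.imwrite(f"pics/{n}0.png",bot.grab_frame(n))
E
```

```text
pics
{'clock': 0.0, 'qpos': array([-1.18918989,  0.52205718, -0.03635352,  1.59998652,  0.02118253,
        1.0211149 , -0.11278651]), 'qd': array([7.36053465e-04, 4.27149016e-04, 1.83217290e-03, 1.84622639e-05,
       9.98436270e-04, 8.86137686e-04, 1.39819747e-03]), 'joint_efforts': array([-4.86701319e-04, -9.27132654e+01,  1.97951876e+00, -3.69945681e+01,
        1.78304699e-02,  8.26410076e-03,  9.27449690e-06]), 'position': array([0.27273699, 0.56197514, 0.23070624]), 'tool_rot': array([-3.14041215e+00,  5.67354932e-05,  2.68980289e+00]), 'force': array([ 0.21480264, -0.17530998, -0.4322478 ]), 'moment': array([-0.02257334, -0.0189139 , -0.02654978]), 'grip_width': 0.08511591234367641} 0.0187
scene {'fx': 457.246098002776, 'fy': 457.246098002776, 'cx': 328.16876836878777, 'cy': 249.60680056835247, 'pose': array([[-0.57105179, -0.44723866,  0.68838756,  1.20771902],
       [ 0.82082576, -0.32337584,  0.47082177,  0.42739429],
       [ 0.01203821,  0.83390986,  0.55176936,  0.66411551],
       [ 0.        ,  0.        ,  0.        ,  1.        ]])}
side {'fx': 500.88513307320403, 'fy': 500.88513307320403, 'cx': 323.56620362391016, 'cy': 241.64502827864692, 'pose': array([[ 0.94640902,  0.24776778, -0.20717404,  0.24230378],
       [-0.32296205,  0.73066798, -0.60151461, -0.81015933],
       [ 0.0023395 ,  0.63618821,  0.77153036,  1.11074142],
       [ 0.        ,  0.        ,  0.        ,  1.        ]])}
wrist {'fx': 333.3514836447284, 'fy': 333.3514836447284, 'cx': 321.53594997300723, 'cy': 239.3987995359471, 'pose': array([[ 4.36274506e-01, -8.58534073e-01, -2.69413812e-01,
         2.04610472e-01],
       [ 8.99813622e-01,  4.16250611e-01,  1.30655556e-01,
         5.96952061e-01],
       [-2.85827751e-05, -2.99423906e-01,  9.54120183e-01,
         3.72742355e-01],
       [ 0.00000000e+00,  0.00000000e+00,  0.00000000e+00,
         1.00000000e+00]])}
```

View pics/scene0.png

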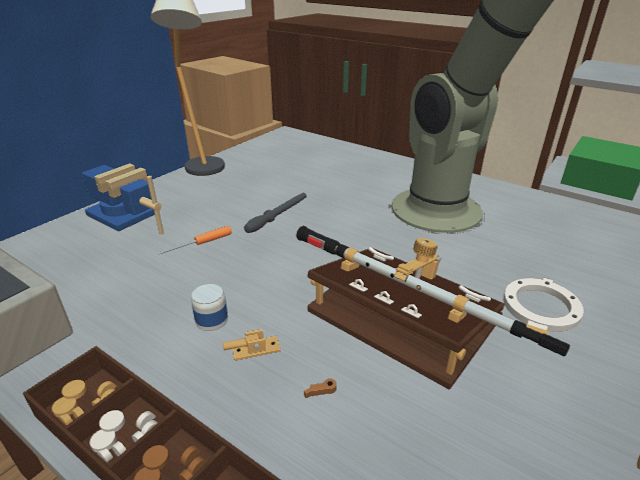

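View pics/side0.png

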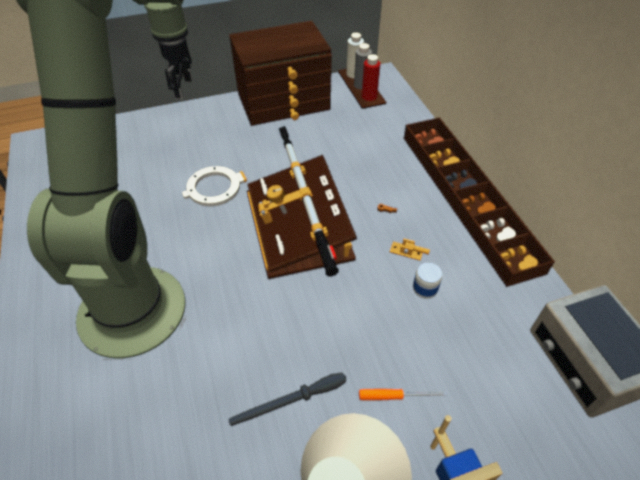

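View pics/wrist0.png

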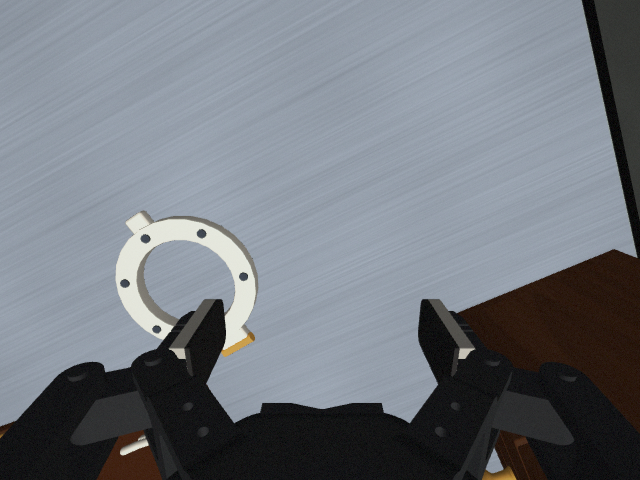

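Run:
```python
import cv2
a=cv2.imread("pics/scene0.png")[210:400,285:585];b=cv2.imread("pics/side0.png")[115:295,225:375]
cv2.imwrite("pics/sc_crop.png",cv2.resize(a,None,fx=2.66,fy=2.66,interpolation=cv2.INTER_CUBIC))
cv2.imwrite("pics/sd_crop.png",cv2.resize(b,None,fx=3.3,fy=3.3,interpolation=cv2.INTER_CUBIC))
```

```text
(no output)
```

View pics/sc_crop.png

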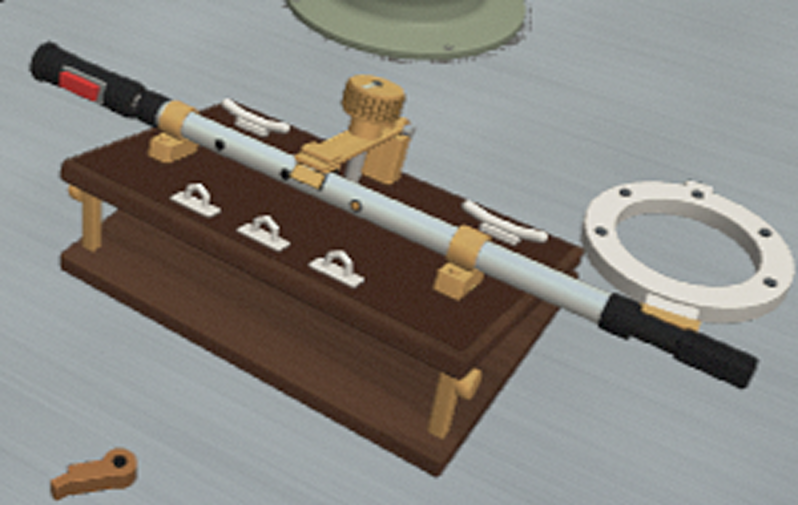

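View pics/sd_crop.png

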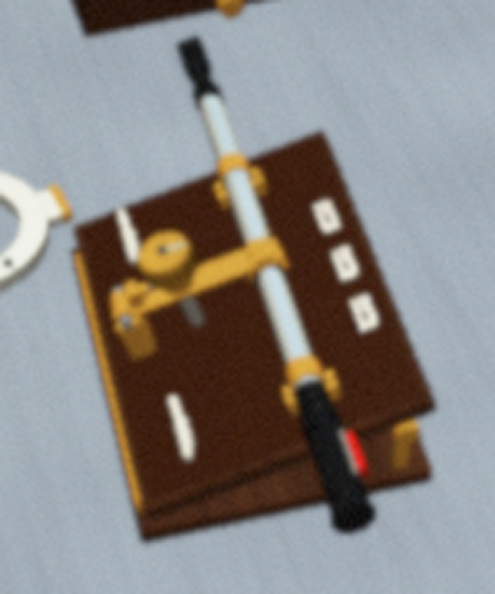

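```bash
cat > h.py <<'E'
import numpy as np
from scipy.spatial.transform import Rotation as Rt
def ray(c,u,v):
    d=np.array([(u-c['cx'])/c['fx'],-(v-c['cy'])/c['fy'],-1.]);P=np.array(c['pose'])
    d=P[:3,:3]@d;return P[:3,3],d/np.linalg.norm(d)
def tri(rs):
    A=np.zeros((3,3));b=np.zeros(3)
    for o,d in rs:
        M=np.eye(3)-np.outer(d,d);A+=M;b+=M@o
    p=np.linalg.solve(A,b)
    return p,[np.linalg.norm(np.cross(p-o,d)) for o,d in rs]
def proj(c,p):
    P=np.array(c['pose']);q=P[:3,:3].T@(np.asarray(p)-P[:3,3])
    return c['cx']+c['fx']*q[0]/-q[2],c['cy']-c['fy']*q[1]/-q[2]
def Rb(yaw): # board axes
    return Rt.from_euler('z',yaw).as_matrix()@Rt.from_euler('y',-0.26).as_matrix()
E
python3 - <<'E'
from workcell import bot
from h import *
cs=bot.get_calibration('scene');cd=bot.get_calibration('side')
s=lambda x,y:ray(cs,285+x/2.66,210+y/2.66)
d=lambda x,y:ray(cd,225+x/3.3,115+y/3.3)
pts={'RF':((62,170),(433,408)),'LF':((465,360),(322,132)),'LN':((580,262),(77,230)),'RN':((225,100),(140,512)),'knobtop':((377,84),(166,244)),'tubeR':((165,105),(310,385)),'gripend':((42,62),(350,517)),'leftend':((748,372),(187,43)),'button':((81,84),(356,451))}
r={}
for k,(a,b) in pts.items():
    r[k],e=tri([s(*a),d(*b)]);print(k,r[k].round(4),np.round(e,4))
print('mid',sum(r[k] for k in['RF','LF','LN','RN'])/4)
y=r['LF']+r['LN']-r['RF']-r['RN'];print('y',y/2,np.linalg.norm(y)/2); x=r['LF']+r['RF']-r['LN']-r['RN'];print(x/2,np.linalg.norm(x)/2)
print('yaw',np.arctan2(-y[0],y[1]),np.arctan2(x[1],x[0]))
t=r['leftend']-r['gripend'];print(t,np.arctan2(-t[0],t[1]))
E
```

```text
RF [ 0.5994 -0.0377  0.0969] [0.0001 0.0001]
LF [0.6199 0.2982 0.1044] [0. 0.]
LN [0.3867 0.3172 0.033 ] [0.0017 0.0017]
RN [ 0.3593 -0.0243  0.0416] [0.0032 0.0032]
knobtop [0.4343 0.1454 0.1604] [0.001 0.001]
tubeR [ 0.5071 -0.003   0.1217] [0.0004 0.0004]
gripend [ 0.4986 -0.1315  0.1133] [0.0029 0.0029]
leftend [0.5354 0.4491 0.1142] [0.0017 0.0017]
button [ 0.5199 -0.0772  0.1209] [0.0002 0.0002]
mid [0.49132278 0.13833784 0.06895325]
y [ 0.02389199  0.33873984 -0.0005917 ] 0.3395818872553731
[ 0.23663787 -0.01615551  0.06338711] 0.2455125412076905
yaw -0.07041535631960462 -0.0681652423579067
[0.0368181  0.58057501 0.00083032] -0.06333179751470575
```

Emit:
{"name": "servo_tool", "arguments": {"targets": [[[0,0,-0.7],0],[[-0.65,-0.61,-0.1],0],[[-0.65,-0.61,-0.1],0],[[-0.65,-0.61,-0.1],0],[[-0.65,-0.61,-0.1],0],[[-0.65,-0.61,-0.1],0],[[-0.65,-0.61,-0.1],0],[[-0.65,-0.61,-0.1],0],[[-0.65,-0.61,-0.1],0],[[-0.65,-0.61,0],0],[[-0.61,-0.65,0],0],[[0,0,0],0]], "gripper": 1}}

```text
clock: 1.65
position: [0.4301, 0.1421, 0.3064]
tool_rot: [-3.141, 0.0, 2.685]
force: [-0.8, 1.6, 0.3]
grip_width: 0.0856
```

Emit:
{"name": "servo_tool", "arguments": {"targets": [[[0,0,0],-1],[[0,0,0],-1],[[0,0,0],-1],[[0,0,0],-1],[[0,0,0],-1],[[0,0,0],-1],[[0,0,0],-1],[[0,0,0],-1],[[0,0,0],-1],[[0,0,0],-1],[[0,0,0],-1],[[0,0,0],-0.8]]}}

```text
clock: 3.15
position: [0.4291, 0.1457, 0.3062]
tool_rot: [3.141, -0.0, -2.56]
force: [-0.1, 0.8, -0.1]
grip_width: 0.0852
```

Run:
```python
from workcell import bot
import cv2,pickle
o=bot.observe();print(o)
c=bot.get_calibration("wrist");pickle.dump(c,open('c1.pkl','wb'))
cv2.imwrite(f"pics/wrist1.png",bot.grab_frame("wrist"))
```

```text
{'clock': 3.15, 'qpos': array([-0.49709327,  0.15934661,  0.04445113,  1.93296275, -0.00832928,
        1.049722  ,  1.70316625]), 'qd': array([ 0.05348986, -0.00245416, -0.06052566, -0.00338645,  0.00992828,
        0.0020675 ,  0.53532987]), 'joint_efforts': array([-6.75996188e-01, -5.50752461e+01,  1.52094964e+00, -3.76490772e+01,
       -1.52862549e-02, -8.69560845e-04, -1.54858634e+00]), 'position': array([0.42913842, 0.14575   , 0.306179  ]), 'tool_rot': array([ 3.14138678e+00, -2.44653618e-04, -2.56016655e+00]), 'force': array([-0.13798205,  0.81036076, -0.07541457]), 'moment': array([-0.06173421, -0.0070759 ,  0.00055364]), 'grip_width': 0.08518953547418377}
```

View pics/wrist1.png

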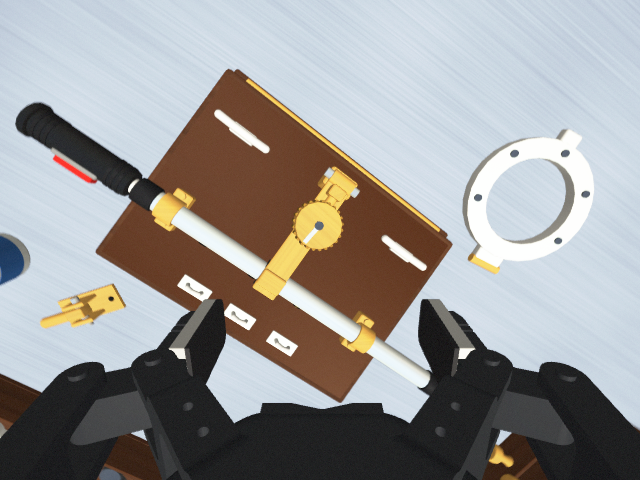

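Run:
```python
from workcell import bot
from h import *
import pickle
from scipy.optimize import least_squares
cs=bot.get_calibration('scene');cd=bot.get_calibration('side');cw=pickle.load(open('c1.pkl','rb'))
s=lambda x,y:ray(cs,285+x/2.66,210+y/2.66)
d=lambda x,y:ray(cd,225+x/3.3,115+y/3.3)
w=lambda x,y:ray(cw,x,y)
for k,rs in {'knobtop':[s(377,84),d(166,244),w(319,226)],'gripend':[s(42,62),d(350,517),w(33,117)],'button':[s(81,84),d(356,451),w(75,166)],'gripstart':[s(112,95),w(126,183)],'tubeend':[s(160,107),w(138,190)]}.items():
    p,e=tri(rs);print(k,p.round(4),np.round(e,4))
def f(q,c,pix):
    R=Rb(q[2]);o=np.array([q[0],q[1],.078]);out=[]
    for (i,j),uv in pix.items(): out+=list(np.array(proj(c,o+R@[i*.125,j*.17,0]))-uv)
    return np.array(out)
pw={(-1,-1):(232,72),(-1,1):(452,243),(1,1):(343,401),(1,-1):(98,252)}
S=lambda x,y:(285+x/2.66,210+y/2.66)
ps={(-1,-1):S(225,100),(-1,1):S(580,258),(1,1):S(465,356),(1,-1):S(62,168)}
for nm,c,p in (('w',cw,pw),('s',cs,ps)):
    r=least_squares(f,[.49,.138,-.067],args=(c,p));print(nm,r.x,f(r.x,c,p).round(1))
```

```text
knobtop [0.4334 0.1457 0.1599] [0.0015 0.001  0.0013]
gripend [ 0.5    -0.1308  0.1139] [0.0025 0.0037 0.0018]
button [ 0.52   -0.0771  0.121 ] [0.0002 0.0003 0.0002]
gripstart [ 0.5146 -0.0409  0.1153] [0.0086 0.0086]
tubeend [ 0.507  -0.0124  0.1194] [0.005 0.005]
w [ 0.49257872  0.14574429 -0.0614709 ] [-1.8 -5.2  5.3  1.7  0.5  5.3 -3.2  2.1]
s [ 0.49809002  0.13956801 -0.062123  ] [ 0.3 -0.4  1.7 -3.3  0.5  3.2 -2.5 -2.4]
```

Emit:
{"name": "servo_tool", "arguments": {"targets": [[[-0.13,-0.08,0],0],[[0,0,0.5],0],[[0,0,0.6],0],[[0,0,0.6],0],[[0,0,0.4],0],[[0,0,0.2],0],[[0,0,0],0],[[0,0,0],0]], "gripper": 0.5}}

```text
clock: 4.2
position: [0.4375, 0.1454, 0.192]
tool_rot: [-3.141, 0.001, -2.564]
force: [-0.3, -0.5, 0.4]
grip_width: 0.0645
```

Run:
```python
from workcell import bot
from h import *
import cv2
o=bot.observe();print(o['position'],o['tool_rot'],o['qpos'])
c=bot.get_calibration("wrist")
print(proj(c,[.4334,.1457,.1599]))
cv2.imwrite(f"pics/wrist2.png",bot.grab_frame("wrist"))
```

```text
[0.43748448 0.1454434  0.19195269] [-3.14145471e+00  9.49790092e-04 -2.56404368e+00] [-0.48175136  0.31832366  0.03953875  2.06052148 -0.01790392  0.76210014
  1.71708844]
(np.float64(324.08360037890793), np.float64(268.43743524924434))
```

View pics/wrist2.png

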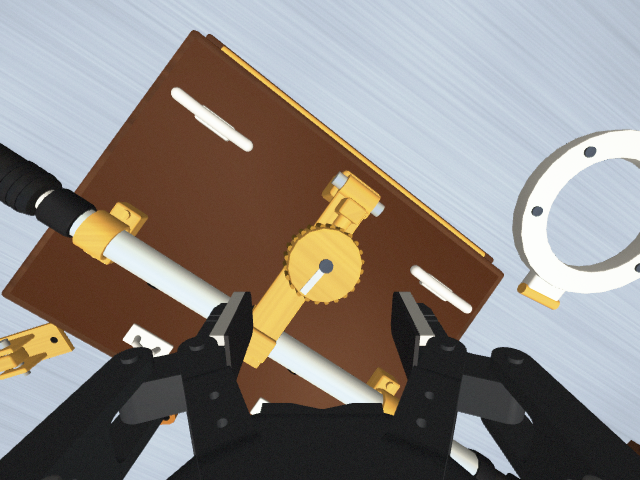

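Emit:
{"name": "servo_tool", "arguments": {"targets": [[[0,0,0.3],0],[[0,0,0.4],0],[[0,0,0.4],0],[[0,0,0.2],0],[[0,0,0],0],[[0,0,0],0]]}}

```text
clock: 5.0
position: [0.4374, 0.1454, 0.127]
tool_rot: [-3.141, 0.001, -2.564]
force: [-0.1, -1.1, -0.4]
grip_width: 0.064
```

Run:
```python
from workcell import bot
from h import *
import cv2
cv2.imwrite(f"pics/wrist3.png",bot.grab_frame("wrist"))
cv2.imwrite("pics/sc3.png",cv2.resize(bot.grab_frame("scene")[210:360,345:505],None,fx=4,fy=4))
```

```text
(no output)
```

View pics/wrist3.png

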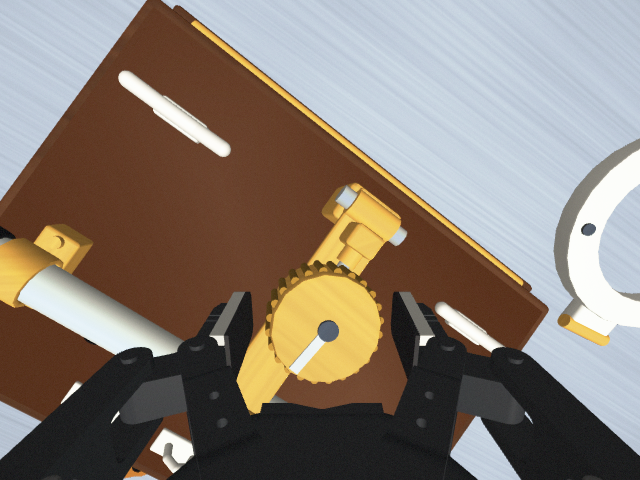

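View pics/sc3.png

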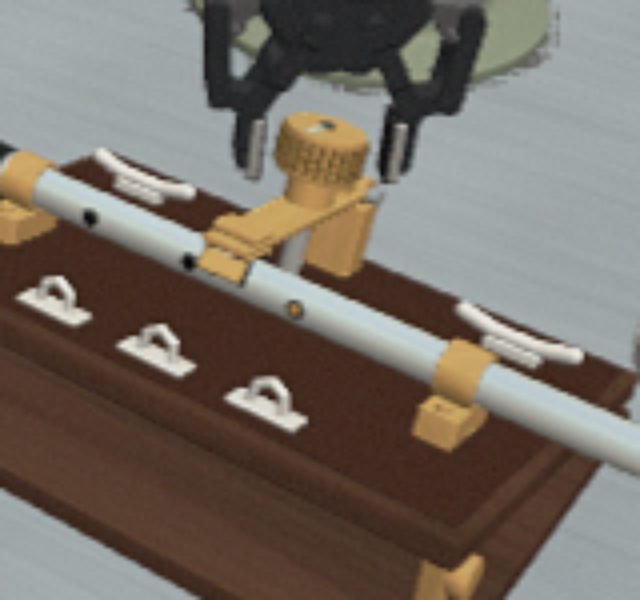

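Emit:
{"name": "servo_tool", "arguments": {"targets": [[[0,0,0],0],[[0,0,0],0],[[0,0,0],0],[[0,0,0],0],[[0,0,0],0]], "gripper": -1, "newtons": 80}}

```text
clock: 5.72
position: [0.4372, 0.1455, 0.1273]
tool_rot: [3.141, 0.001, -2.564]
force: [-7.4, -0.7, 23.8]
grip_width: 0.0431
```

Emit:
{"name": "servo_tool", "arguments": {"targets": [[[0,0,0],0.6],[[0,0,0],0.8],[[0,0,0],0.8],[[0,0,0],0.8],[[0,0,0],0]]}}

```text
clock: 6.35
position: [0.438, 0.1452, 0.1266]
tool_rot: [-3.141, 0.002, -2.827]
force: [5.0, -2.6, -2.9]
grip_width: 0.0427
```

Run:
```python
from workcell import bot
import cv2
o=bot.observe();print(o['moment'],o['force'],o['tool_rot'])
cv2.imwrite(f"pics/wrist4.png",bot.grab_frame("wrist"))
```

```text
[-0.42539178 -1.25656616 -0.17226532] [ 4.9900218  -2.57594614 -2.86841705] [-3.14120553e+00  1.91663101e-03 -2.82702394e+00]
```

View pics/wrist4.png

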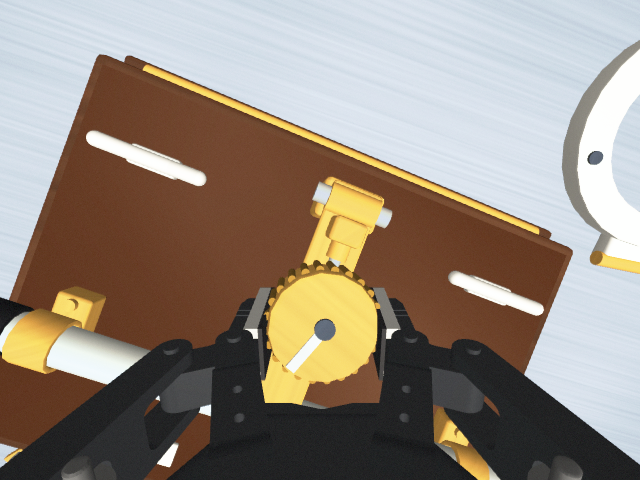

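Emit:
{"name": "servo_tool", "arguments": {"targets": [[[0,0,0],1],[[0,0,0],1],[[0,0,0],1],[[0,0,0],1],[[0,0,0],1],[[0,0,0],1],[[0,0,0],0]], "newtons": 100}}

```text
clock: 7.28
position: [0.4378, 0.1437, 0.1265]
tool_rot: [-3.14, 0.002, 2.931]
force: [6.2, -15.0, -1.9]
grip_width: 0.0414
```

Emit:
{"name": "servo_tool", "arguments": {"targets": [[[0,0,0],1],[[0,0,0],1],[[0,0,0],1],[[0,0,0],1],[[0,0,0],1],[[0,0,0],0.5],[[0,0,0],0]]}}

```text
clock: 8.15
position: [0.4387, 0.1412, 0.1269]
tool_rot: [-3.141, 0.005, 2.45]
force: [7.7, -32.8, 9.5]
grip_width: 0.0419
```

Run:
```python
from workcell import bot
import cv2
o=bot.observe();print(o['moment'],o['force'],o['tool_rot'])
cv2.imwrite(f"pics/wrist5.png",bot.grab_frame("wrist"))
```

```text
[-5.75049495 -2.3276899   0.33396411] [  7.69334143 -32.84192808   9.45123218] [-3.14086092  0.00455519  2.44967271]
```

View pics/wrist5.png

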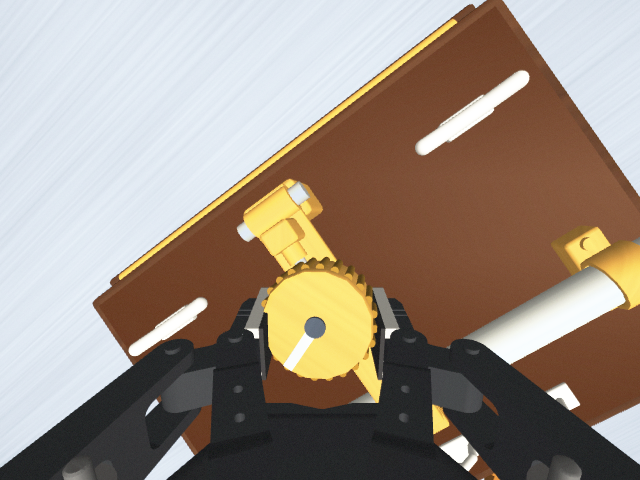

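Emit:
{"name": "servo_tool", "arguments": {"targets": [[[0,0,0],0.6],[[0,0,0],0],[[0,0,0],0]]}}

```text
clock: 8.57
position: [0.4399, 0.1399, 0.1271]
tool_rot: [3.141, 0.007, 2.396]
force: [16.3, -43.5, 6.9]
grip_width: 0.0418
```

Emit:
{"name": "servo_tool", "arguments": {"targets": [[[0,0,0],0],[[0,0,0],0],[[0,0,0],0],[[0,0,0],0],[[0,0,-0.3],0],[[0,0,-0.5],0],[[0,0,-0.6],0],[[0,0,-0.6],0],[[0,0,-0.5],0],[[0,0,0],0],[[0,0,0],0]], "gripper": 0.5}}

```text
clock: 9.95
position: [0.4368, 0.1452, 0.2514]
tool_rot: [3.142, -0.0, 2.402]
force: [0.5, -0.4, 0.9]
grip_width: 0.0641
```

Run:
```python
from workcell import bot
import cv2,pickle
o=bot.observe();print(o['moment'],o['force'],o['tool_rot'],o['position'],o['qpos'])
c=bot.get_calibration("wrist");pickle.dump(c,open('c6.pkl','wb'))
cv2.imwrite(f"pics/wrist6.png",bot.grab_frame("wrist"))
```

```text
[ 0.01848924  0.0003774  -0.02106818] [ 0.47751225 -0.43008531  0.86032941] [ 3.14152072e+00 -1.25888046e-04  2.40189069e+00] [0.43682212 0.14523901 0.25136338] [-0.86773709  0.25756401  0.50752257  2.01061703 -0.15754984  0.91074279
  0.55386255]
```

View pics/wrist6.png

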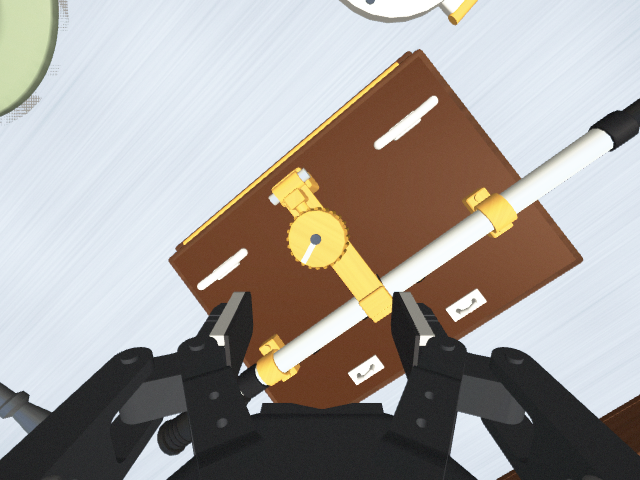

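Run:
```python
from h import *
import pickle,cv2
R=Rb(-.0635);n=R[:,2];p0=np.array([.4334,.1457,.1599])
for i,(cf,win) in {2:('',None),1:('c1.pkl',(319,226)),6:('c6.pkl',(316,239))}.items():
    if not cf: continue
    c=pickle.load(open(cf,'rb'));im=cv2.imread(f'pics/wrist{i}.png');u0,v0=win
    hsv=cv2.cvtColor(im,cv2.COLOR_BGR2HSV)
    m=(hsv[...,1]<60)&(hsv[...,2]>170);yy,xx=np.nonzero(m)
    k=np.hypot(xx-u0,yy-v0)<28
    f=lambda u,v:(lambda o,d:R.T@(o+d*(n@(p0-o))/(n@d)-p0))(*ray(c,u,v))
    P=np.array([f(u,v) for u,v in zip(xx[k],yy[k])]);C=f(u0,v0)
    q=P.mean(0)-C;print(i,k.sum(),q*1e3,np.arctan2(q[1],q[0]))
```

```text
1 83 [ 1.12589390e+01 -1.77115765e+00 -8.79950587e-15] -0.1560325219829818
6 120 [ 4.45655459e+00 -1.13549542e+01  4.49456209e-15] -1.1967923568640408
```

Emit:
{"name": "servo_tool", "arguments": {"targets": [[[-0.6,-0.4,0],0],[[-0.66,-0.4,0],0],[[-0.66,-0.4,0],0],[[-0.66,-0.4,0],0],[[-0.66,-0.4,0],0],[[-0.66,-0.41,0],0],[[0,0,0],1],[[0,0,0],1],[[0,0,0],1],[[0,0,0],1],[[0,0,0],1],[[0,0,0],1]], "gripper": 1}}

```text
clock: 11.5
position: [0.4994, -0.0753, 0.2506]
tool_rot: [-3.14, -0.0, 1.875]
force: [0.4, 0.3, -0.2]
grip_width: 0.0856
```

Emit:
{"name": "servo_tool", "arguments": {"targets": [[[0,0,0],1],[[0,0,0],1],[[0,0,0],1],[[0,0,0],1],[[0,0,0],0.26],[[0,0,0],0],[[0,0,0],0]]}}

```text
clock: 12.38
position: [0.4998, -0.0752, 0.2512]
tool_rot: [-3.141, 0.0, 1.508]
force: [0.3, -0.2, -0.7]
grip_width: 0.0857
```

Run:
```python
from workcell import bot
from h import *
import cv2,pickle
o=bot.observe();print(o['force'],o['tool_rot'],o['position'],o['qpos'])
c=bot.get_calibration("wrist");pickle.dump(c,open('c7.pkl','wb'))
print(proj(c,[.4993,-.0757,.1155]),proj(c,[.520,-.077,.121]))
cv2.imwrite(f"pics/wrist7.png",bot.grab_frame("wrist"))
```

```text
[ 0.29606159 -0.16306577 -0.70192748] [-3.14135198e+00  2.63845804e-05  1.50753322e+00] [ 0.49975614 -0.07524507  0.25119123] [-0.57251512  0.40701933  0.80917047  1.91460445 -0.35503058  0.96846877
  0.33790038]
(np.float64(320.26757821077393), np.float64(230.1529050335509)) (np.float64(344.6698493628434), np.float64(231.90186516351628))
```

View pics/wrist7.png

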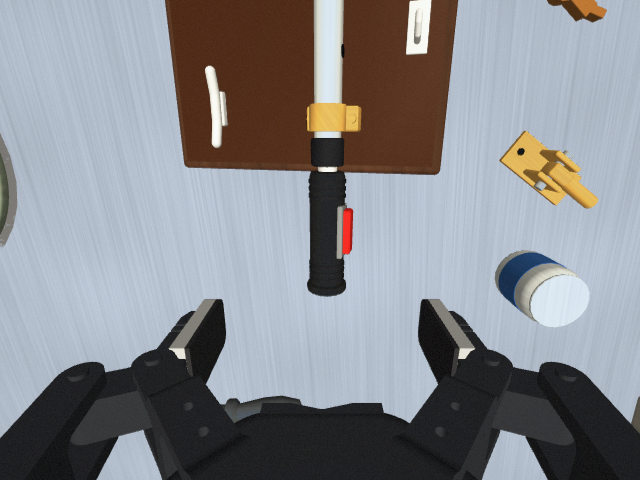

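Emit:
{"name": "servo_tool", "arguments": {"targets": [[[-0.04,0.12,0.2],0],[[0,0,0.5],0],[[0,0,0.6],0],[[0,0,0.5],0],[[0,0,0.2],0],[[0,0,0],0],[[0,0,0],0]]}}

```text
clock: 13.3
position: [0.5062, -0.0777, 0.152]
tool_rot: [3.141, -0.0, 1.506]
force: [-0.9, 0.3, -0.5]
grip_width: 0.0858
```

Run:
```python
from workcell import bot
from h import *
import cv2,pickle
o=bot.observe();print(o['force'],o['tool_rot'],o['position'],o['qpos'])
c=bot.get_calibration("wrist");pickle.dump(c,open('c8.pkl','wb'))
print(proj(c,[.504,-.0757,.1155]),proj(c,[.5247,-.077,.121]))
cv2.imwrite(f"pics/wrist8.png",bot.grab_frame("wrist"))
```

```text
[-0.9490016   0.2860084  -0.45920573] [ 3.14056747e+00 -7.58834060e-05  1.50640035e+00] [ 0.50615547 -0.07772596  0.1519796 ] [-0.4575272   0.55383252  0.68531966  1.99526648 -0.50214627  0.76418013
  0.46269319]
(np.float64(316.5675287646056), np.float64(272.72567385444034)) (np.float64(353.2807357437923), np.float64(276.488847143105))
```

View pics/wrist8.png

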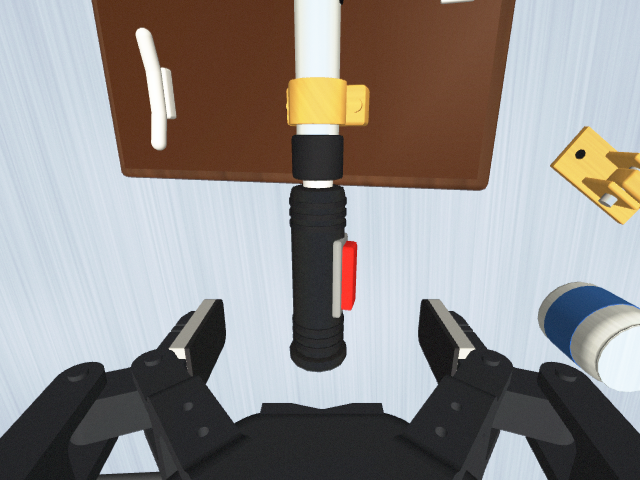

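Emit:
{"name": "servo_tool", "arguments": {"targets": [[[0,0,0.3],0],[[0,0,0.4],0],[[0,0,0.3],0],[[0,0,0.1],0],[[0,0,0],0],[[0,0,0],0]]}}

```text
clock: 14.1
position: [0.506, -0.0777, 0.0967]
tool_rot: [3.141, -0.0, 1.506]
force: [-0.2, 0.0, 0.1]
grip_width: 0.0856
```

Run:
```python
from workcell import bot
import cv2
cv2.imwrite(f"pics/wrist9.png",bot.grab_frame("wrist"))
cv2.imwrite("pics/sc9.png",cv2.resize(bot.grab_frame("scene")[170:330,250:410],None,fx=3.7,fy=3.7))
```

```text
(no output)
```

View pics/wrist9.png

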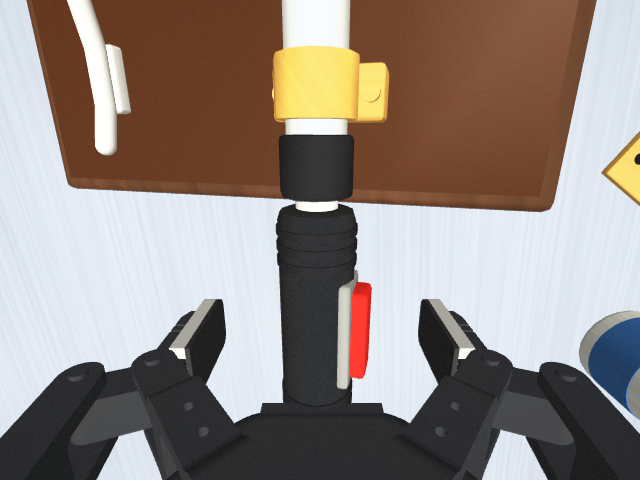

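View pics/sc9.png

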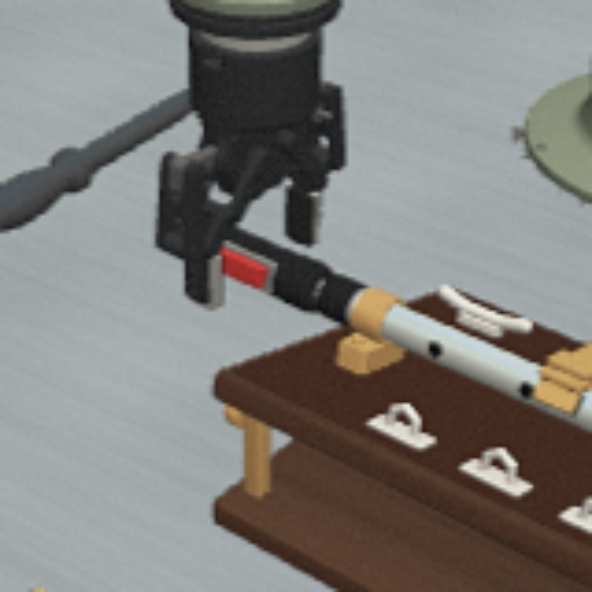

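Emit:
{"name": "servo_tool", "arguments": {"targets": [[[0,0,0],0],[[0,0,0],0],[[0,0,0],0],[[0,0,0],0],[[0,0,0],0],[[0,0,0],0],[[0,0,0],0]], "gripper": -1, "newtons": 60}}

```text
clock: 15.08
position: [0.5051, -0.0775, 0.0965]
tool_rot: [-3.14, -0.001, 1.506]
force: [-6.0, 0.9, 12.4]
grip_width: 0.0305
```

Run:
```python
from workcell import bot
import cv2
o=bot.observe();print(o['force'],o['moment'],o['position'],o['grip_width'])
cv2.imwrite(f"pics/wrist10.png",bot.grab_frame("wrist"))
cv2.imwrite("pics/sc10.png",cv2.resize(bot.grab_frame("scene")[170:330,250:410],None,fx=3.7,fy=3.7))
```

```text
[-5.98040591  0.92659063 12.44832723] [1.81974712e-01 1.52226163e+00 5.59759610e-04] [ 0.50506655 -0.07753304  0.0965114 ] 0.030483957197472798
```

View pics/wrist10.png

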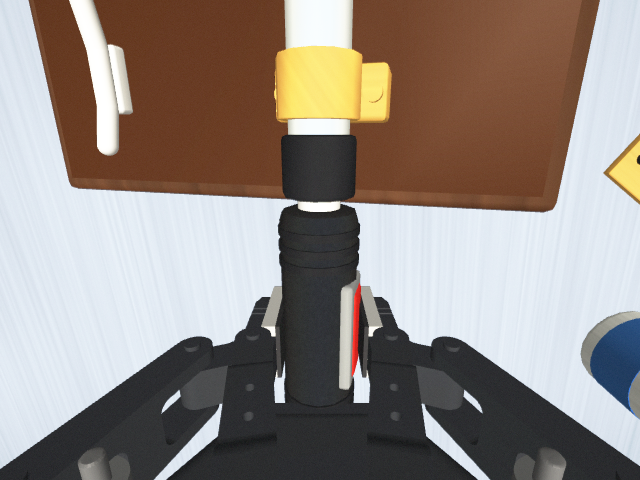

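View pics/sc10.png

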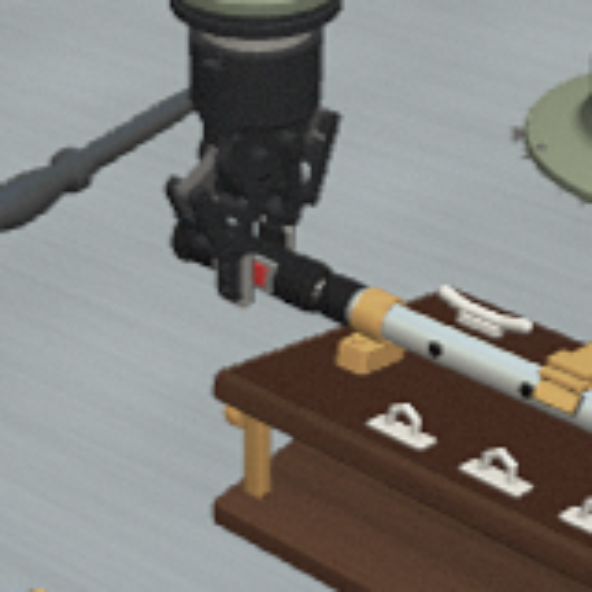

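Emit:
{"name": "servo_tool", "arguments": {"targets": [[[-0.1,0,0],0],[[-0.2,0,0],0],[[-0.1,0,0],0],[[0,0,0],0]]}}

```text
clock: 15.68
position: [0.5038, -0.0976, 0.0965]
tool_rot: [-3.14, -0.001, 1.506]
force: [-5.4, 3.2, 12.2]
grip_width: 0.0303
```

Run:
```python
from workcell import bot
import cv2
o=bot.observe();print(o['force'],o['moment'],o['position'],o['grip_width'])
cv2.imwrite(f"pics/wrist11.png",bot.grab_frame("wrist"))
```

```text
[-5.41735835  3.21868492 12.22679869] [ 0.72821536  1.4036028  -0.01729531] [ 0.50376402 -0.09755141  0.09650253] 0.030271112536554918
```

View pics/wrist11.png

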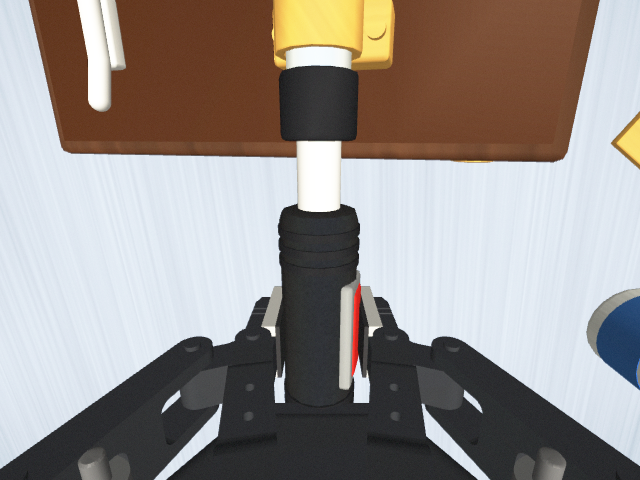

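Emit:
{"name": "servo_tool", "arguments": {"targets": [[[-0.2,0,0],0],[[-0.2,0,0],0],[[-0.2,0,0],0],[[-0.2,0,0],0],[[-0.2,0,0],0],[[-0.2,0,0],0],[[-0.2,0,0],0],[[-0.2,0,0],0],[[-0.2,0,0],0],[[0,0,0],0],[[0,0,0],0]]}}

```text
clock: 17.1
position: [0.4979, -0.1868, 0.0964]
tool_rot: [-3.14, -0.001, 1.506]
force: [-5.3, 5.1, 12.3]
grip_width: 0.0306
```

Emit:
{"name": "servo_tool", "arguments": {"targets": [[[-0.06,0,0],0],[[-0.06,0,0],0],[[0,0,0],0]]}}

```text
clock: 17.48
position: [0.4975, -0.1928, 0.0964]
tool_rot: [-3.14, -0.001, 1.506]
force: [-5.3, 4.9, 10.6]
grip_width: 0.0304
```

Run:
```python
from workcell import bot
import cv2
o=bot.observe();print(o['force'],o['moment'],o['position'],o['grip_width'])
cv2.imwrite(f"pics/wrist12.png",bot.grab_frame("wrist"))
cv2.imwrite(f"pics/sc12.png",bot.grab_frame("scene"))
```

```text
[-5.25236784  4.87067728 10.56890298] [ 1.0972797   1.47477461 -0.00768791] [ 0.49753705 -0.19284141  0.09641572] 0.03037597704434833
```

View pics/wrist12.png

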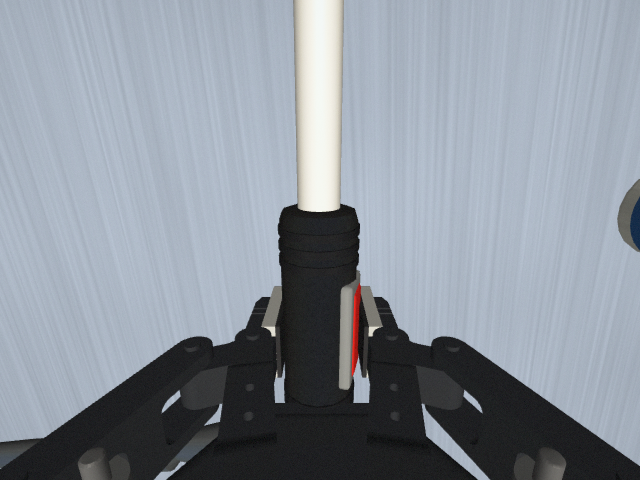

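View pics/sc12.png

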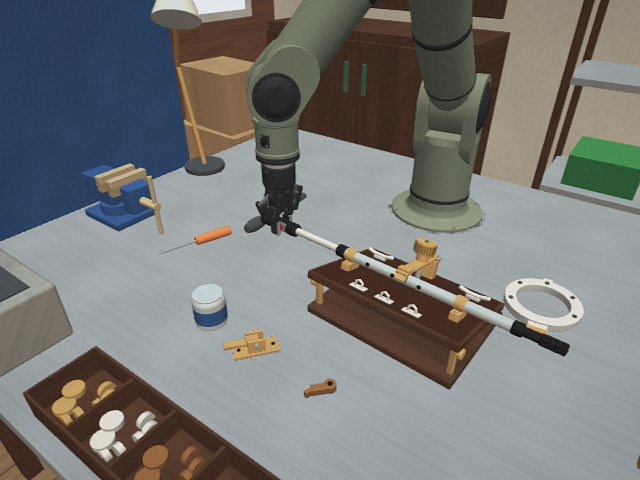

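Emit:
{"name": "servo_tool", "arguments": {"targets": [[[-0.04,0,0],0],[[0,0,0],0],[[0,0,0],0]]}}

```text
clock: 17.95
position: [0.4974, -0.1947, 0.0964]
tool_rot: [-3.14, -0.001, 1.507]
force: [-6.2, 5.4, 11.5]
grip_width: 0.0304
```

Emit:
{"name": "servo_tool", "arguments": {"targets": [[[-0.03,0,0],0],[[0,0,0],0],[[0,0,0],0]]}}

```text
clock: 18.32
position: [0.4973, -0.1962, 0.0964]
tool_rot: [-3.14, -0.001, 1.507]
force: [-5.3, 5.0, 10.9]
grip_width: 0.0304
```

Emit:
{"name": "servo_tool", "arguments": {"targets": [[[-0.02,0,0],0],[[0,0,0],0],[[0,0,0],0],[[0,0,0],0]]}}

```text
clock: 18.82
position: [0.4973, -0.1971, 0.0964]
tool_rot: [-3.14, -0.001, 1.507]
force: [-5.0, 5.7, 11.4]
grip_width: 0.0301
```

Run:
```python
from workcell import bot
import cv2
o=bot.observe();print(o['force'],o['position'],o['grip_width'],abs(o['qd']).max())
a=bot.grab_frame("scene");cv2.imwrite("pics/sc13.png",a)
b=cv2.imread("pics/sc_crop.png");c=cv2.resize(a[210:400,285:585],None,fx=2.66,fy=2.66,interpolation=cv2.INTER_CUBIC)
cv2.imwrite("pics/sc13c.png",c)
d=cv2.absdiff(cv2.imread("pics/scene0.png"),a).max(2)>60
import numpy as np
y,x=np.nonzero(d[300:]);print('changed px below row 300',len(y)); print(d[280:380,420:600].sum())
```

```text
[-4.95123246  5.67720548 11.41963375] [ 0.49725652 -0.19713041  0.09639297] 0.030120977880173972 0.002028934981204426
changed px below row 300 0
0
```

View pics/sc13c.png

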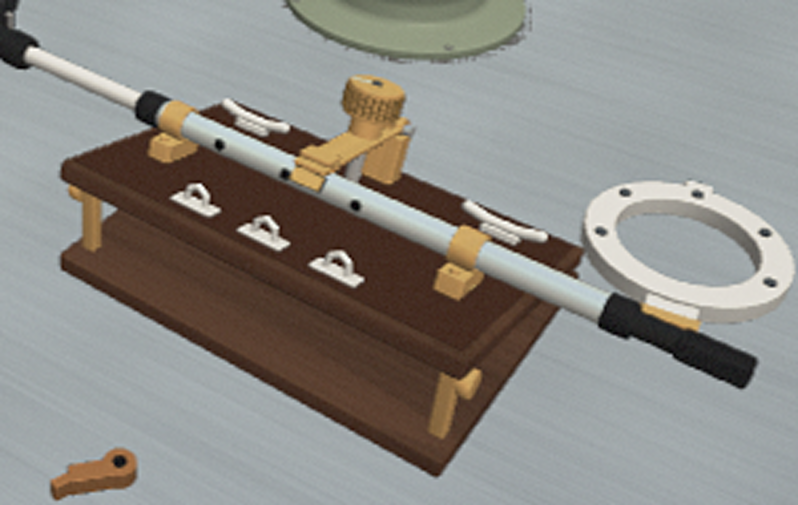

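```bash
python3 -c "
from workcell import bot
bot.job_done();print(bot.observe()['position'])"
```

```text
the job is handed in; nothing more can be done
the job is handed in; nothing more can be done
```

I turned the knob to its tight detent, pressed the button in and drew the grip out about 120 mm, then handed the job in at about 19 s with the arm still holding it there. No verdict is reported, so the checks below are my own.

- **Knob:** after I let go of it, the white line on its top read about 1.20 rad, within the tight detent. It began at about 0.16 rad, which is just over the stated 0.15; I put that down to image error.
- **Button:** the fingers closed to 30.1–30.6 mm on the grip with 60 N, less than the 31.5 mm expected with the button fully in. The gripper read about 1–2 mm low on the knob as well, so I take the button as fully pressed.
- **Draw:** the tool travelled about 120 mm from home against a steady 5–6 N, which matches the return spring at full extension. I saw no rise in force at the end, so it is at the second stop or within about 1 mm of it, not pressed hard against it.
- **Tube and bystanders:** comparing the first and last scene pictures, nothing had changed around the far end of the tube or in the lower part of the picture. By eye, the tube's right end and the rest of the board looked the same. I did not measure the belaying pin or the screwdriver, but the arm stayed clear of both.

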